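# Close the jaw to the gauge mark with the knurled wheel

### The arm

A 6-joint arm with a two-finger parallel gripper is mounted at the origin on the work surface. World frame = base frame: x ahead of the robot, y to its left, z up, the work surface at z = 0. Lengths are in mm, angles in degrees, forces in N, time in s.
With the tool pointing down it reaches from about 350 to 850 mm from the base axis. Payload 8.1 kg.
Tool frame: the origin (TCP) lies at the very end of the fingers, on their centre line; the grasp point (between the pads) lies 19 mm behind it; z points along the fingers, y is the direction in which the jaws open and shut (so a half turn about z gives the same grasp; the last joint's range is limited). The gripper opens to 85 mm and grips with 20 to 120 N. Pads are 22 mm wide; open, the fingers measure 114 mm over their backs; the gripper's body (76 mm by 85 mm) begins 54 mm behind the grasp point. The pads swing forward as they close: fully open they stand 13 mm farther back than shut.
Start: joints at [70.394, 7.471, 85.268, -0, 87.261, -4.893], TCP at [152.37, 580.335, 231.292] pointing down, gripper open.
Joint ranges: [-169.43, 169.43], [-51.17, 129.36], [1.28, 143.12], [-76.62, 256.62], [0, 156.53], [-152.29, 152.29]. Speed limits (degrees/s): [136.94, 136.94, 159.86, 180, 180, 180].

### API

Orientations are given as [roll, pitch, yaw] about the fixed x, y, z axes, in that order (R = Rz(yaw) Ry(pitch) Rx(roll)).
In Python, from bench import sensors, viewer, job gives the robot as it stands.
- The arm moves only by the shell command python3 -m pendant 'ROWS' [FORCE]. ROWS is JSON, one flat list of numbers, 5 for each row, row after row: the shift along the world's x, y, z in mm, then the turn about the world's z in rad, then the finger opening in mm, from 0 to 85.4. In form: [x, y, z, twist, hand, x, y, z, twist, hand, ...]. A call has 1 to 12 rows; each row shifts and turns the pose as measured when the row begins; what a row does not reach is not made up. A row lasts 1/12 s, in which the tool goes at most 41.7 mm and 7.16 degrees, less where a joint would pass 70% of its speed; a pose out of reach is approached as far as the arm can. A call with a gripper value outside its range is refused whole. The fingers move at their own pace and stop on an object; FORCE is the grip in N (left out, the last holds). Time passes only in rows, so rows that do not move let the fingers close. It gives the time, the measured TCP pose, the force and the opening at its end, in the units of the state.
- sensors.sense(): the state, without advancing time (a new reading comes with each control period).
- viewer.snapshot(name): name is "scene" or "top" or "wrist"; returns a dict with "frame" (400x640x3 uint8, blue, green, red), "z_map" (400x640 float32, mm along the optical axis (not along the pixel's ray), 0 where there is no reading), "fx", "fy", "cx", "cy" (pixels), "k1" (the pictures are not rectified: a ray, as slopes to the right and down, at radius r is drawn at 1 + k1 r^2 times it, then the intrinsics apply), "view" (4x4, takes a point from world to camera coordinates). Camera axes: x right, y down, z forward; pixel columns grow to the right and rows downward; lengths in mm; the calibration is good to about 2 mm. A picture is of the moment at which its call begins.
- job.hand_in(): hands the job in, once; it reports no verdict.
The state is a dict: "time": time; "joint_pos": joint angles; "qd": joint speeds; "joint_efforts": joint torques, N m; "tool_pos": TCP position; "tcp_rot": TCP orientation; "ft_force": force on the tool from outside, world axes, zero at the start; "wrist_torque": the same for the moment, N m; "finger_gap": finger opening in mm.
Only numpy, scipy, OpenCV 4.12 (cv2) and the standard library are available. Lean on these libraries where they do the work, as an engineer would, in place of code of your own. Each camera call takes 0.05 s, during which the arm holds its last target.

### The job

On the bench fixture, roll the knurled wheel with a fingertip pressed on its top, stroke after stroke, until the leading face of the sliding jaw stands level with the gauge blade beside it, then take the hand clear. Move the jaw only by the wheel, do not push on the jaw itself, and grasp or lift nothing. The slug on the bed and the loose things on the bench stay where they are.

Things in the scene. Friction and masses are not known exactly. Their poses are not given: they have to be found in the camera images.
- fixture: Bolted-down grey bench fixture, 240 x 100 mm. Origin on the table under the axle of its knurled wheel; x (level) runs from the wheel along the bed, past the sliding jaw and the gap, to the fixed jaw; y left, z up. Cheeks beside the wheel: outer faces at y = +-27 mm, x -28 to 28 mm, tops 68 mm high. A gauge bar, 40 mm high, lies beside the bed at y = 44 to 56 mm.
- wheel: Knurled steel wheel, 64 mm diameter, 30 mm wide, level axle along the fixture's y; origin at its centre, 55 mm high; frame turns with it. Rolling its top towards the fixed jaw closes the gap, rolling it back opens it: 10 mm of jaw per rad (0.31 mm per mm of rim). Driven by friction of a fingertip pressed on top and drawn along; several strokes are needed; stays where left.
- wheel_top (a point): Top of the wheel, mid-width, 87 mm above the table; axes as the fixture's. The wheel does not give: 3 to 10 N of press drives it easily (turning it takes under 1 N at the rim).
- jaw: Sliding jaw, plain steel block 36 (along x) x 56 x 30 mm, from 25 to 55 mm above the table, with a brass push rod behind it. Moves along the fixture's x only. Origin at table height, under the middle of its leading face (the face towards the fixed jaw); axes as the fixture's.
- jaw_edge (a point): Upper left corner of the sliding jaw's leading face (fixture y = +28 mm), 55 mm above the table.
- gauge: Gauge: small dark saddle with a brass thumb screw clamped on the gauge bar, carrying a thin bright steel blade (3 mm along the fixture's x) that points across at the side of the sliding jaw. Fixed. Origin at table height on the fixture's centre line, in the plane of the blade's middle; axes as the fixture's.
- gauge_tip (a point): The gauge mark: middle of the blade's tip, 55 mm high, 2.5 mm to the left of the sliding jaw's side. 10 to 28 mm ahead of the jaw's leading face at the start. Axes as the fixture's.
- fixed_face (a point): Middle of the top edge of the fixed jaw's face, 55 mm high. The fixed jaw is a steel block 36 (along x) x 56 x 30 mm, 150 mm from the wheel's axle along the fixture's x. The bed between the jaws is 25 mm high.
- slug: Aluminium slug, 28 mm diameter, 30 mm tall, standing on the bed by the fixed jaw. Origin under its middle.
- slug_a: Aluminium slug, 40 mm diameter, 32 mm tall, loose on the table beside the fixture. Origin under its middle.
- slug_b: The other such slug, 40 mm diameter, 32 mm tall.
- clamp: Black strap clamp 85 x 34 x 16 mm with an upright stud (66 mm tall in all), loose on the table beside the fixture. Origin under its middle.
- tbolt: Steel T-bolt lying on the table, 112 mm long along its x, 28 mm high. Origin under its middle.
- bar: Ochre painted steel bar 190 x 35 x 35 mm on the table. Origin under its middle.
- washer: Thick dark washer, 52 mm diameter, 10 mm high, on the table. Origin under its middle.
- bottle: Amber bottle with white cap, 60 mm diameter, 170 mm tall, on the table. Origin under its middle.

How it is judged:
By the outcome, as a careful person would: the job done as asked, in the order asked, and still so for the second after the job is handed in, with the robot touching nothing.
It also fails if it takes over 40 s, if anything falls off the work surface, if the arm or the gripper's body presses on something with over 40 N, if the wrist force passes 120 N, or if a joint passes its speed limit or range.

## Working session

There is one attempt and no reset: what is moved stays moved. The work goes in short steps, Python scripts to look and compute and a shell command to move; the robot and the scene stay as the last step left them, time stands still between calls to the robot, and variables do not carry over. Pictures are saved under pics/ and viewed, and the job is handed in when it is done.

```bash
ls; mkdir -p pics
cat > h.py <<'E'
import numpy as np,cv2
from bench import sensors,viewer,job
def snap(n,f):
    s=viewer.snapshot(n); cv2.imwrite('pics/'+f+'.png',s['frame']); np.savez('pics/'+f+'.npz',**s); return s
def K(s): return np.array([[s['fx'],0,s['cx']],[0,s['fy'],s['cy']],[0,0,1]]),np.array([s['k1'],0,0,0,0.])
def ray(s,u,v):
    k,d=K(s); p=cv2.undistortPoints(np.array([[[u,v]]],float),k,d)[0,0]
    V=np.array(s['view']); R=V[:3,:3]; return -R.T@V[:3,3], R.T@np.array([p[0],p[1],1])
def onz(s,u,v,z):
    c,d=ray(s,u,v); return c+d*(z-c[2])/d[2]
def proj(s,P):
    k,d=K(s); V=np.array(s['view']); 
    return cv2.projectPoints(np.array(P,float).reshape(-1,3),cv2.Rodrigues(V[:3,:3])[0],V[:3,3],k,d)[0][:,0]
def load(f): 
    return {k:v for k,v in np.load('pics/'+f+'.npz').items()}
E
python3 - <<'E'
from h import *
for n in ["scene","top","wrist"]:
    s=snap(n,n+'0'); V=np.array(s['view']);print(n,s['fx'],s['k1'],(-V[:3,:3].T@V[:3,3]).round())
print(sensors.sense())
E
```

```text
pics
scene 506.9873027187608 0.042280213003704506 [1285.  402. 1206.]
top 461.39385990746246 -0.07125457489363411 [ 357.  -37. 1395.]
wrist 332.78662991966775 0.009306331302340105 [ 80. 600. 372.]
{'time': 0.15, 'joint_pos': array([ 7.03942835e+01,  7.50766985e+00,  8.53151370e+01, -5.07655144e-04,
        8.72602885e+01, -4.89443036e+00]), 'qd': array([ 0.09291735, -0.12859722, -0.23784413, -0.0543    ,  0.06453488,
        0.05841201]), 'joint_efforts': array([ 1.71479278e-03, -5.70067084e+01, -5.01154196e+01, -9.52079290e-05,
        9.72315698e-03, -7.04699573e-05]), 'tool_pos': array([152.22365109, 579.93645197, 230.45749356]), 'tcp_rot': array([-1.79917164e+02, -6.58450861e-03,  1.65288734e+02]), 'ft_force': array([-0.11579595, -0.42752275, -0.35161864]), 'wrist_torque': array([ 0.009968  , -0.01187521, -0.0031816 ]), 'finger_gap': 85.30501060501834}
```

View pics/scene0.png

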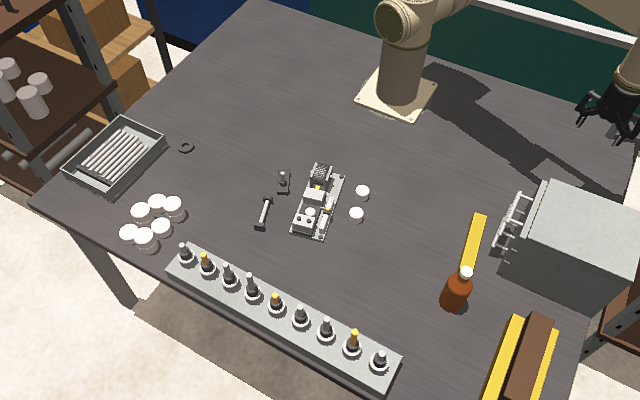

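View pics/top0.png

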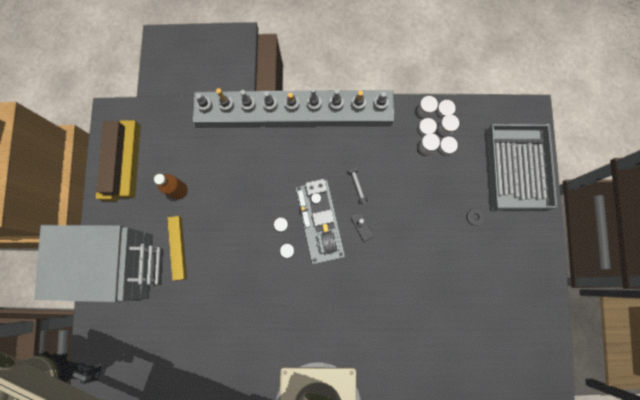

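View pics/wrist0.png

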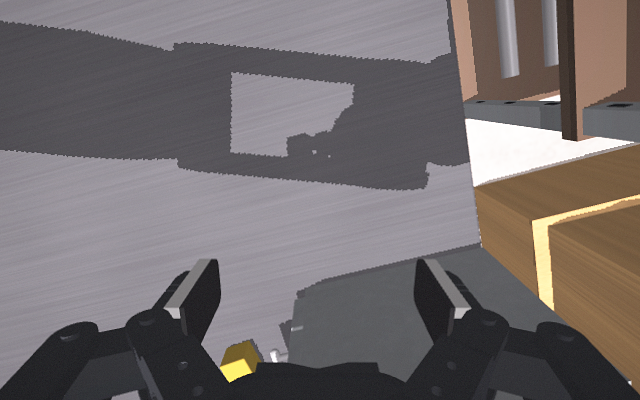

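Run:
```python
from h import *
s=load('top0');cv2.imwrite('pics/top0c.png',cv2.resize(s['frame'][170:275,260:390],None,fx=6,fy=5.7,interpolation=cv2.INTER_CUBIC))
s2=load('scene0');cv2.imwrite('pics/scene0c.png',cv2.resize(s2['frame'][150:250,250:380],None,fx=6,fy=6,interpolation=cv2.INTER_CUBIC))
for p in [(329,240,87),(316,187,55),(287,250,32),(280,224,32),(362,228,20)]: print(p,onz(s,*p).round(1))
```

```text
(329, 240, 87) [471.8 -32.6  87. ]
(316, 187, 55) [631.7   6.   55. ]
(287, 250, 32) [446.9  91.6  32. ]
(280, 224, 32) [524.1 113.6  32. ]
(362, 228, 20) [ 513.6 -131.    20. ]
```

View pics/top0c.png

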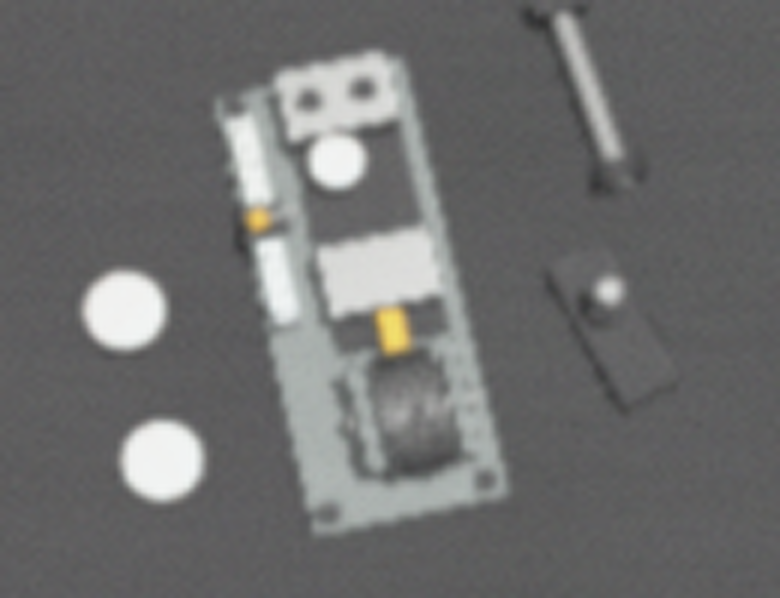

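View pics/scene0c.png

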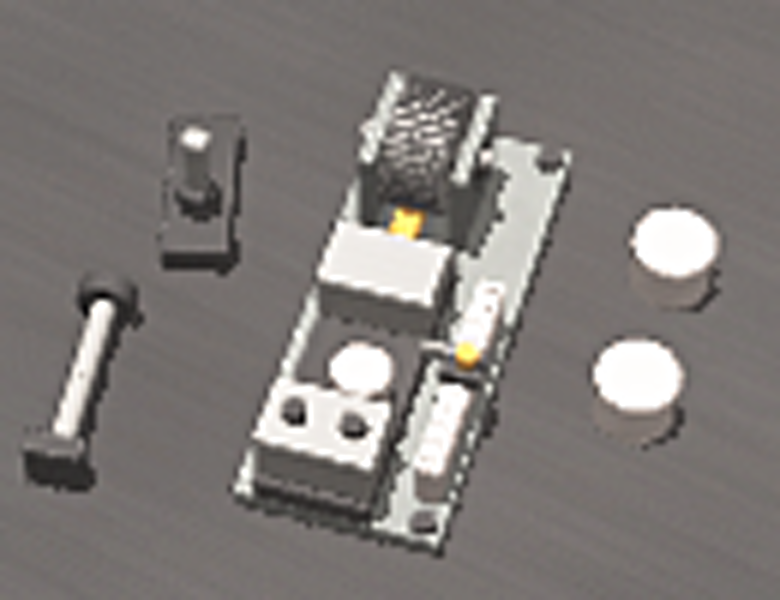

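```bash
python3 -m pendant '[15,-29,0,-0.12,0,15,-29,0,-0.12,0,15,-29,0,-0.12,0,15,-29,0,-0.12,0,15,-29,0,-0.12,0,15,-29,0,-0.12,0,15,-29,0,-0.12,0,15,-29,0,-0.12,0,15,-29,0,-0.12,0,15,-29,0,-0.12,0,15,-29,0,-0.12,0,15,-29,0,-0.12,0]' 30
```

```text
time: 1.15
tool_pos: [331.1, 218.7, 223.8]
tcp_rot: [-179.6, -0.0, 80.0]
ft_force: [1.0, 0.6, -0.0]
finger_gap: 0.1
```

```bash
python3 -m pendant '[14,-25,1,-0.118,0,14,-25,1,-0.118,0,14,-25,1,-0.118,0,14,-25,1,-0.118,0,14,-25,1,-0.118,0,14,-25,1,-0.118,0,14,-25,1,-0.118,0,14,-25,1,-0.118,0,14,-25,1,-0.118,0,14,-25,1,-0.118,0,0,0,0,0,0]'
python3 - <<'E'
from h import *
s=snap('wrist','w1'); print(sensors.sense()['tool_pos'],sensors.sense()['tcp_rot'],sensors.sense()['ft_force'])
V=np.array(s['view']);print((-V[:3,:3].T@V[:3,3]).round(), V[2,:3])
E
```

```text
time: 2.07
tool_pos: [475.4, -51.0, 232.5]
tcp_rot: [-179.7, -0.0, 8.1]
ft_force: [1.1, -0.0, -0.1]
finger_gap: -0.1
[474.49679048 -49.32246051 232.30126544] [-1.79566952e+02  4.14428936e-02  8.43495673e+00] [-0.95522663  0.12979001  0.14039154]
[551. -40. 374.] [-0.29296995 -0.03682133 -0.95541237]
```

View pics/w1.png

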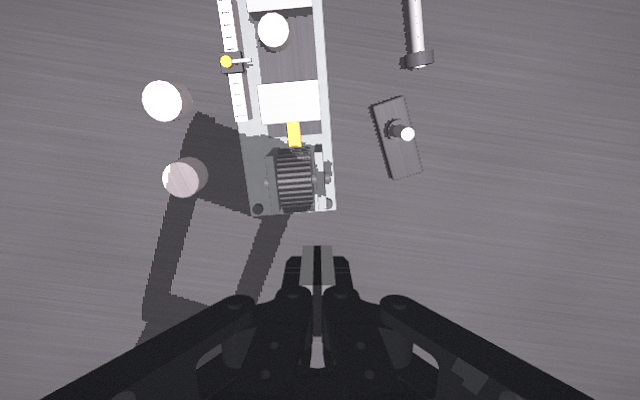

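Run:
```python
from h import *
s=load('w1');cv2.imwrite('pics/w1c.png',cv2.resize(s['frame'][0:130,200:340],None,fx=5,fy=4.6,interpolation=cv2.INTER_CUBIC))
cv2.imwrite('pics/w1d.png',cv2.resize(s['frame'][110:225,230:350],None,fx=6,fy=5,interpolation=cv2.INTER_CUBIC))
```

```text
(no output)
```

View pics/w1c.png

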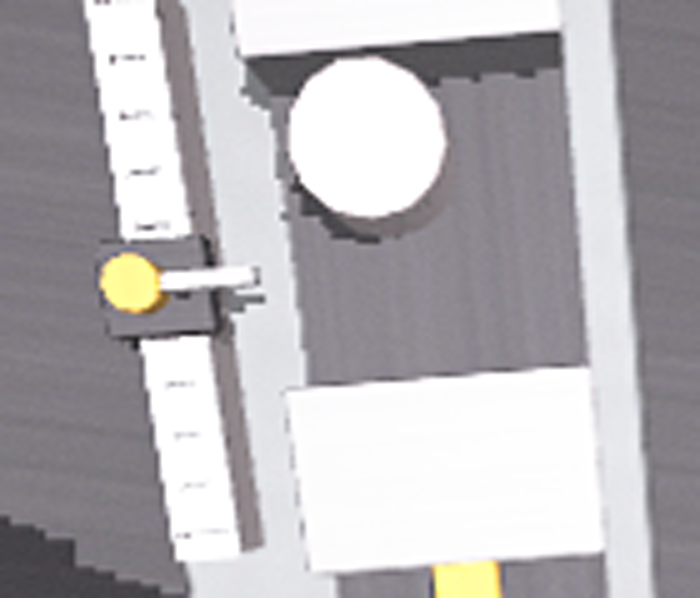

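View pics/w1d.png

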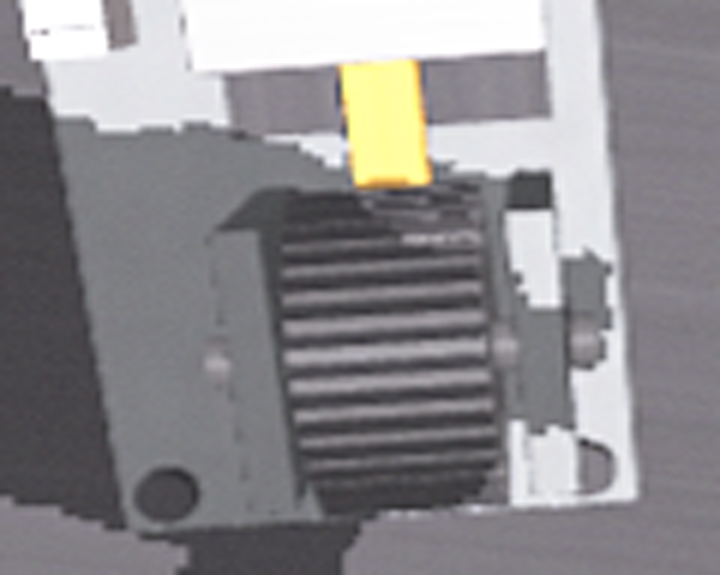

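Run:
```python
from h import *
s=load('w1')
c=lambda x,y,z=55: onz(s,200+(x+.5)/5-.5,(y+.5)/4.6-.5,z)
JL,JR=c(288,393),c(587,367);RL,RR=c(312,572),c(603,552);FL,FR=c(243,55),c(560,33);T=c(258,277)
print(JL,JR,RL,RR,FL,FR,T)
for a,b in[(JL,JR),(RL,RR),(FL,FR)]: d=a-b;print('w',np.linalg.norm(d),'yaw',np.degrees(np.arctan2(-d[0],d[1])))
m=(FL+FR)/2-(RL+RR)/2;yaw=np.arctan2(m[1],m[0]);print('yaw',np.degrees(yaw))
for yaw in (yaw,np.radians(13.5)):
  ex=np.array([np.cos(yaw),np.sin(yaw),0]);ey=np.array([-np.sin(yaw),np.cos(yaw),0])
  print('gap tip-J',(T-(JL))@ex,(T-(JL+JR)/2)@ex,'tip lateral',(T-JL)@ey,'len',((JL+JR)/2-(RL+RR)/2)@ex)
  print('wheel centre from fixed',(FL+FR)/2-150*ex)
print('wheel centre img', onz(s,230+388/6,110+355/5,87))
```

```text
[553.02018548  16.37930335  55.        ] [565.49984427 -36.61425877  55.        ] [519.2873575    8.86835511  55.        ] [530.99885778 -44.5852145   55.        ] [610.88929683  29.1814937   55.        ] [622.12153639 -23.85448862  55.        ] [573.32985441  23.51681967  55.        ]
w 54.44317689204069 yaw 13.251363758469514
w 54.72150713294219 yaw 12.358042780165743
w 54.21234754706189 yaw 11.957711614913206
yaw 12.659736370454937
gap tip-J 21.38017885618434 21.099097924682898 tip lateral 2.5129152752067645 len 34.98399590820153
wheel centre from fixed [470.15209718 -30.21058894  55.        ]
gap tip-J 21.414731251484458 21.53285953692749 tip lateral 2.1991081213742585 len 34.981343724067386
wheel centre from fixed [470.64992855 -32.35330204  55.        ]
wheel centre img [477.24886157 -29.40758437  87.        ]
```

```bash
python3 -m pendant '[-4,5,-30,0.025,0,-4,5,-30,0.025,0,-4,5,-30,0.025,0,0,1,-30,0,0,0,0,-5,0,0,0,0,0,0,0]'
python3 - <<'E'
from h import *
s=snap('wrist','w2'); print(sensors.sense()['tool_pos'],sensors.sense()['tcp_rot'],sensors.sense()['ft_force'])
E
```

```text
time: 2.62
tool_pos: [460.6, -30.1, 104.8]
tcp_rot: [-179.5, -0.1, 13.5]
ft_force: [-0.7, 0.7, 1.0]
finger_gap: -0.1
[460.4975063  -30.13263722 105.06694503] [-1.79500973e+02 -1.24481055e-01  1.34389068e+01] [-0.9881103  -0.16423519 -1.08569505]
```

View pics/w2.png

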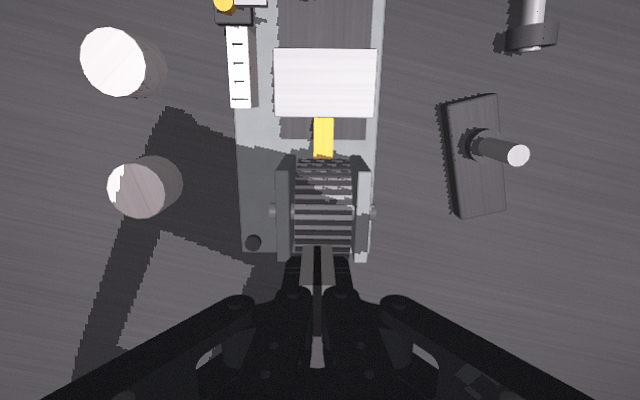

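```bash
python3 -m pendant '[1,-3,-9,0,0,0,0,-5,0,0,0,0,-2,0,0]'; python3 -m pendant '[0,0,-1.5,0,0]'; python3 -m pendant '[0,0,-1.5,0,0]'
```

```text
time: 2.92
tool_pos: [465.0, -33.5, 93.2]
tcp_rot: [-179.7, -0.5, 13.5]
ft_force: [0.1, -0.5, 0.7]
finger_gap: 0.1
time: 3.0
tool_pos: [465.8, -33.8, 92.4]
tcp_rot: [-179.7, -0.6, 13.5]
ft_force: [0.6, -0.7, -0.6]
finger_gap: 0.1
time: 3.08
tool_pos: [466.5, -34.0, 91.7]
tcp_rot: [-179.7, -0.7, 13.5]
ft_force: [0.1, -0.2, 0.4]
finger_gap: 0.1
```

```bash
python3 -m pendant '[-6,-1,-1.5,0,0]'; python3 -m pendant '[-1,0,-2,0,0]'; python3 -m pendant '[-1,0,-2,0,0]';python3 -m pendant '[-1,0,-2,0,0]'
```

```text
time: 3.17
tool_pos: [461.6, -35.2, 90.9]
tcp_rot: [-179.8, -0.8, 13.5]
ft_force: [-0.3, -1.1, -0.6]
finger_gap: -0.1
time: 3.25
tool_pos: [460.2, -35.4, 89.1]
tcp_rot: [-179.8, -0.8, 13.5]
ft_force: [-0.1, -0.5, -0.0]
finger_gap: -0.1
time: 3.33
tool_pos: [459.3, -35.5, 87.3]
tcp_rot: [-179.8, -0.8, 13.5]
ft_force: [0.4, 0.1, 0.3]
finger_gap: 0.2
time: 3.42
tool_pos: [458.6, -35.7, 86.0]
tcp_rot: [-179.8, -0.9, 13.5]
ft_force: [-4.0, 1.3, 19.7]
finger_gap: 0.0
```

```bash
python3 -m pendant '[4,1,-0.3,0,0]'; python3 -m pendant '[5,1,-0.3,0,0]'; python3 -m pendant '[5,1.2,-0.3,0,0]'; python3 -m pendant '[5,1.2,-0.3,0,0]'
```

```text
time: 3.5
tool_pos: [462.9, -34.8, 86.8]
tcp_rot: [-179.9, -1.0, 13.5]
ft_force: [-1.3, 3.1, 6.8]
finger_gap: -0.0
time: 3.58
tool_pos: [468.1, -33.8, 87.1]
tcp_rot: [-179.9, -1.0, 13.5]
ft_force: [0.1, 0.1, 1.6]
finger_gap: 0.3
time: 3.67
tool_pos: [473.4, -32.6, 87.0]
tcp_rot: [-179.9, -1.0, 13.5]
ft_force: [-1.4, -0.2, 4.9]
finger_gap: 0.4
time: 3.75
tool_pos: [479.0, -31.4, 87.1]
tcp_rot: [-179.9, -1.1, 13.5]
ft_force: [-1.5, -0.6, 4.0]
finger_gap: 0.1
```

```bash
python3 -m pendant '[4,1,-0.5,0,0]'; python3 -m pendant '[0,0,6,0,0]'
python3 - <<'E'
from h import *
s=snap('wrist','w3'); print(sensors.sense()['tool_pos'],sensors.sense()['tcp_rot'],sensors.sense()['ft_force'])
cv2.imwrite('pics/w3c.png',cv2.resize(s['frame'][0:160,200:400],None,fx=4,fy=3.75,interpolation=cv2.INTER_CUBIC))
E
```

```text
time: 3.83
tool_pos: [483.5, -30.3, 86.6]
tcp_rot: [-179.9, -1.1, 13.5]
ft_force: [-0.5, -0.6, 0.4]
finger_gap: -0.1
time: 3.92
tool_pos: [483.2, -30.0, 91.4]
tcp_rot: [-179.9, -1.0, 13.5]
ft_force: [0.5, 0.8, -0.6]
finger_gap: 0.0
[483.94997997 -30.19569155  93.26851589] [-179.90588659   -1.0702542    13.48708415] [ 1.78504959 -0.35866601  1.71621646]
```

View pics/w3c.png

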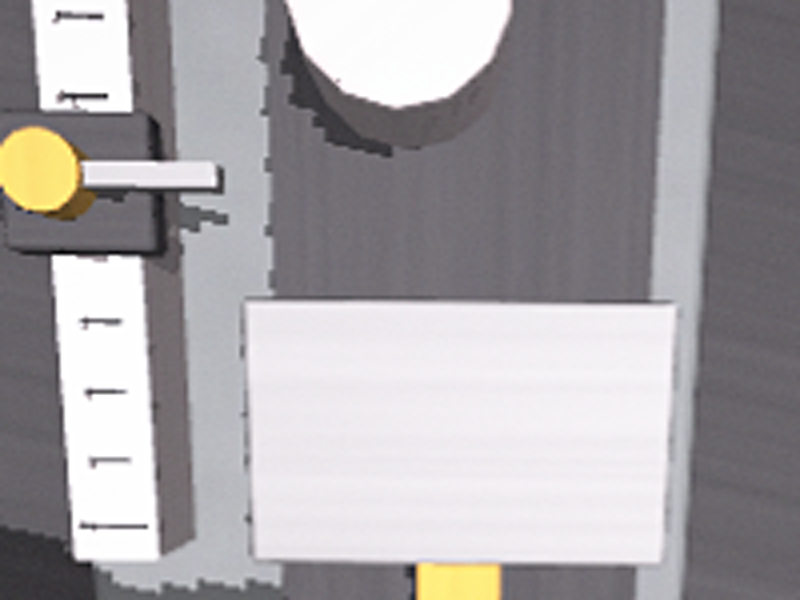

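```bash
python3 -m pendant '[-12,-2,0,0,0,-12,-2,-1,0,0,0,0,-4,0,0]'; python3 -m pendant '[-1,0,-1.5,0,0]'
```

```text
time: 4.22
tool_pos: [460.5, -34.3, 89.5]
tcp_rot: [-179.9, -1.2, 13.5]
ft_force: [-0.6, -0.7, -0.2]
finger_gap: 0.1
time: 4.3
tool_pos: [459.4, -34.3, 87.6]
tcp_rot: [-179.9, -1.2, 13.5]
ft_force: [0.8, 0.4, -0.3]
finger_gap: 0.2
```

```bash
python3 -m pendant '[0,0,-1.4,0,0]'; python3 -m pendant '[4,1,-0.7,0,0]'; python3 -m pendant '[5,1.2,-0.6,0,0]'; python3 -m pendant '[5,1.2,-0.6,0,0]'; python3 -m pendant '[5,1.2,-0.6,0,0]'; python3 -m pendant '[4,1,-0.7,0,0]'; python3 -m pendant '[0,0,6,0,0]'
python3 - <<'E'
from h import *
s=snap('wrist','w4'); print(sensors.sense()['tool_pos'],sensors.sense()['tcp_rot'],sensors.sense()['ft_force'])
cv2.imwrite('pics/w4c.png',cv2.resize(s['frame'][0:160,200:400],None,fx=4,fy=3.75,interpolation=cv2.INTER_CUBIC))
E
```

```text
time: 4.38
tool_pos: [459.4, -34.3, 86.2]
tcp_rot: [-179.9, -1.2, 13.5]
ft_force: [-4.9, 0.1, 18.1]
finger_gap: 0.2
time: 4.47
tool_pos: [464.3, -33.3, 86.7]
tcp_rot: [-180.0, -1.3, 13.5]
ft_force: [-1.7, 3.4, 10.8]
finger_gap: -0.1
time: 4.55
tool_pos: [470.2, -31.9, 87.0]
tcp_rot: [-180.0, -1.3, 13.5]
ft_force: [-1.1, 1.4, 2.7]
finger_gap: -0.2
time: 4.63
tool_pos: [476.2, -30.5, 87.1]
tcp_rot: [-180.0, -1.4, 13.5]
ft_force: [-1.1, 1.0, 5.4]
finger_gap: -0.3
time: 4.72
tool_pos: [482.1, -29.1, 86.9]
tcp_rot: [-180.0, -1.4, 13.5]
ft_force: [-0.5, 0.2, 0.4]
finger_gap: -0.0
time: 4.8
tool_pos: [487.0, -28.0, 86.2]
tcp_rot: [-180.0, -1.5, 13.5]
ft_force: [-0.0, -1.1, 0.6]
finger_gap: -0.2
time: 4.88
tool_pos: [486.8, -27.7, 91.0]
tcp_rot: [-179.9, -1.4, 13.5]
ft_force: [-0.1, 0.1, -0.0]
finger_gap: 0.1
[487.51323484 -27.88182833  92.85117726] [-179.9868468    -1.46378982   13.51888834] [1.82122237 0.70336113 1.27047928]
```

View pics/w4c.png

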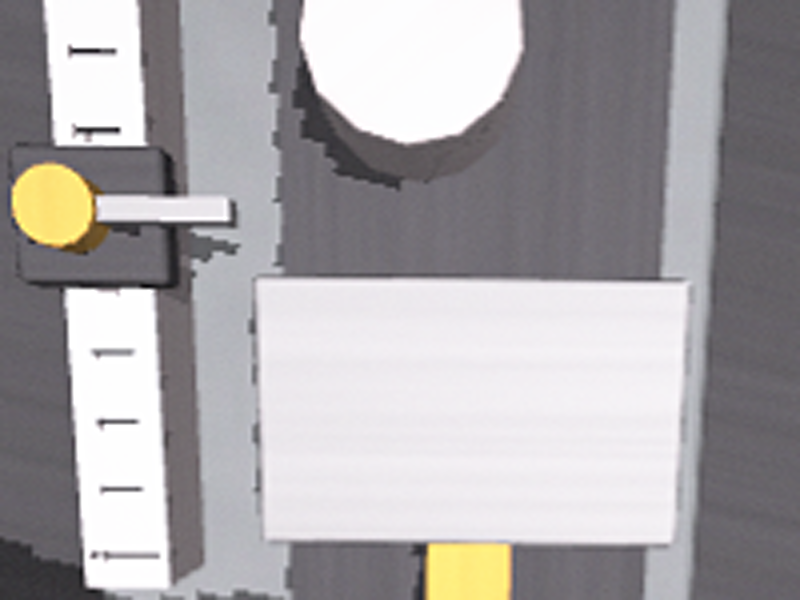

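```bash
python3 -m pendant '[-12,-3,0,0,0,-13,-3,-1,0,0,-1,0,-4,0,0]'; python3 -m pendant '[-0.5,0,-1.5,0,0]'
```

```text
time: 5.18
tool_pos: [462.3, -34.2, 89.2]
tcp_rot: [180.0, -1.6, 13.6]
ft_force: [-0.5, -0.4, 0.6]
finger_gap: -0.3
time: 5.27
tool_pos: [461.5, -34.2, 87.4]
tcp_rot: [180.0, -1.6, 13.5]
ft_force: [1.1, 0.3, -0.4]
finger_gap: 0.1
```

```bash
python3 -m pendant '[0,0,-1.2,0,0]'; python3 -m pendant '[4,1,-0.7,0,0]'; python3 -m pendant '[5,1.2,-0.6,0,0]'; python3 -m pendant '[5,1.2,-0.6,0,0]'; python3 -m pendant '[2,0.5,-0.6,0,0]'; python3 -m pendant '[0,0,6,0,0]'
python3 - <<'E'
from h import *
s=snap('wrist','w5'); print(sensors.sense()['tool_pos'],sensors.sense()['tcp_rot'],sensors.sense()['ft_force'])
cv2.imwrite('pics/w5c.png',cv2.resize(s['frame'][0:160,200:400],None,fx=4,fy=3.75,interpolation=cv2.INTER_CUBIC))
E
```

```text
time: 5.35
tool_pos: [461.7, -34.3, 86.4]
tcp_rot: [179.9, -1.6, 13.5]
ft_force: [-3.9, 2.6, 17.2]
finger_gap: -0.2
time: 5.43
tool_pos: [466.5, -33.2, 86.8]
tcp_rot: [179.9, -1.7, 13.5]
ft_force: [-2.8, 2.9, 9.3]
finger_gap: 0.2
time: 5.52
tool_pos: [472.4, -31.8, 87.1]
tcp_rot: [179.9, -1.8, 13.5]
ft_force: [-0.7, 0.7, 3.9]
finger_gap: 0.1
time: 5.6
tool_pos: [478.5, -30.4, 87.2]
tcp_rot: [179.9, -1.8, 13.5]
ft_force: [-1.6, 1.4, 3.5]
finger_gap: -0.1
time: 5.68
tool_pos: [481.6, -29.8, 87.0]
tcp_rot: [179.9, -1.9, 13.5]
ft_force: [-0.2, -1.1, 2.4]
finger_gap: -0.0
time: 5.77
tool_pos: [481.3, -29.5, 91.9]
tcp_rot: [179.9, -1.8, 13.5]
ft_force: [-0.6, 0.0, -0.9]
finger_gap: 0.1
[482.21219896 -29.69527379  93.87527709] [179.89864731  -1.90052219  13.52333916] [-0.02546698 -0.36470226  1.52593945]
```

View pics/w5c.png

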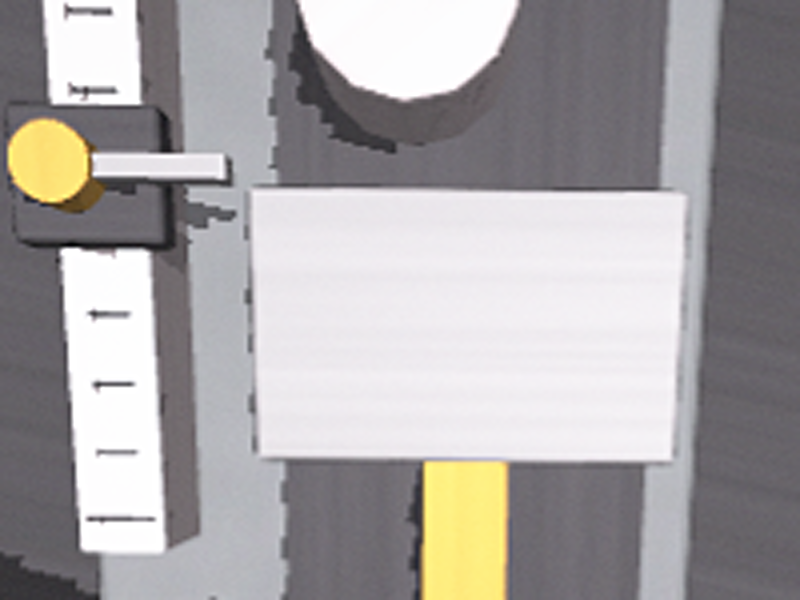

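```bash
cat > gap.py <<'E'
from h import *
def gap(f,c,yaw=np.radians(13.0),show=True):
    # c: dict of full-image columns/rows windows
    s=load(f); g=cv2.cvtColor(s['frame'],cv2.COLOR_BGR2GRAY).astype(float)
    ex=np.array([np.cos(yaw),np.sin(yaw),0])
    def edges(cols,r0,r1):
        p=g[r0:r1,cols[0]:cols[1]].mean(1); d=np.diff(p); return p,d
    bp,bd=edges(c['b'],*c['br']); jp,jd=edges(c['j'],*c['jr'])
    print('blade',c['br'][0],bp.round()); print('jaw',c['jr'][0],jp.round())
    V=s['view']; C=-V[:3,:3].T@V[:3,3]
    return s,ex,C
E
python3 - <<'E'
from gap import *
s,ex,C=gap('w5',dict(b=(243,255),br=(36,56),j=(265,285),jr=(42,60)))
z=s['z_map'];R=s['view'];
def P(u,v):
    c,d=ray(s,u,v); return c+d*z[v,u]
for u,v in [(250,44),(250,45),(246,44),(270,60),(330,60),(270,52)]: print(u,v,P(u,v).round(1))
print(C)
for v in(40.5,44.5,48,50): print(v,onz(s,250,v,55)@ex, onz(s,266,v,55)@ex)
print('C.ex',C@ex)
E
```

```text
blade 36 [162. 163. 162. 160. 158. 236. 232. 230. 230. 232. 238. 158.  56. 110.
 150. 148. 153. 151. 122.  92.]
jaw 42 [121. 121. 116. 126. 127. 126. 127.  93. 193. 238. 232. 230. 230. 230.
 230. 230. 230. 230.]
250 44 [573.   27.5  54.6]
250 45 [572.6  27.4  54.3]
246 44 [572.5  29.4  54.6]
270 60 [568.1  16.4  54.1]
330 60 [575.3 -13.2  53.6]
270 52 [572.   17.4  52.4]
[550.83058939 -11.91565094 235.79108509]
40.5 565.9828633595409 566.0746931100848
44.5 564.1633912756458 564.2551265322944
48 562.5621629759322 562.653812734412
50 561.6432999192888 561.7348996296806
C.ex 534.0323988231124
```

```bash
python3 -m pendant '[-9,-2,0,0,0,-8,-2,-1,0,0,-1,0,-4,0,0]'; python3 -m pendant '[-0.5,0,-2,0,0]'
```

```text
time: 6.07
tool_pos: [464.9, -34.0, 90.3]
tcp_rot: [179.8, -2.0, 13.6]
ft_force: [-0.1, -0.1, -0.3]
finger_gap: -0.1
time: 6.15
tool_pos: [463.8, -34.1, 87.8]
tcp_rot: [179.8, -2.0, 13.5]
ft_force: [0.7, 1.3, 0.2]
finger_gap: 0.0
```

```bash
python3 -m pendant '[0,0,-1.3,0,0]'; python3 -m pendant '[3,0.7,-0.7,0,0]'; python3 -m pendant '[2,0.5,-0.6,0,0]'
```

```text
time: 6.23
tool_pos: [463.8, -34.2, 86.5]
tcp_rot: [179.8, -2.0, 13.5]
ft_force: [-2.9, 2.5, 19.2]
finger_gap: 0.1
time: 6.32
tool_pos: [467.4, -33.4, 86.7]
tcp_rot: [179.8, -2.1, 13.5]
ft_force: [-2.1, 2.2, 12.8]
finger_gap: 0.1
time: 6.4
tool_pos: [470.3, -32.7, 87.0]
tcp_rot: [179.8, -2.2, 13.5]
ft_force: [-1.8, 0.2, 5.9]
finger_gap: 0.2
```

```bash
python3 -m pendant '[0.8,0.2,-0.5,0,0]'
cat > look.py <<'E'
import sys
from gap import *
f=sys.argv[1]
s=snap('wrist',f); st=sensors.sense(); print(st['time'],st['tool_pos'],st['ft_force'])
cv2.imwrite('pics/'+f+'c.png',cv2.resize(s['frame'][0:160,200:400],None,fx=4,fy=3.75,interpolation=cv2.INTER_CUBIC))
E
python3 look.py w6
```

```text
time: 6.48
tool_pos: [471.8, -32.3, 87.0]
tcp_rot: [179.8, -2.3, 13.5]
ft_force: [-1.2, 1.0, 4.5]
finger_gap: -0.1
6.5333 [471.9013587  -32.33922083  87.02790411] [-0.21177599  0.76407128  7.06416579]
```

View pics/w6c.png

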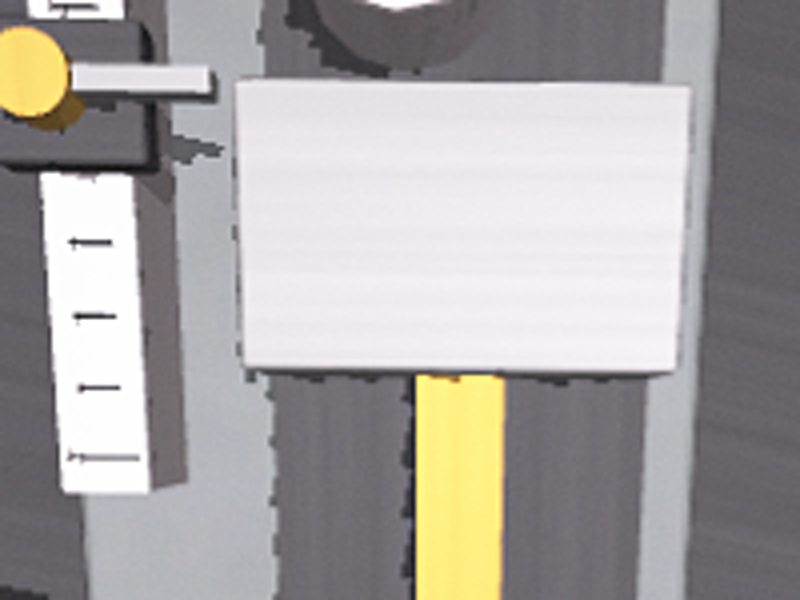

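```bash
python3 -m pendant '[0,0,10,0,0,0,0,20,0,0,13,3,20,0,0,13,3,10,0,0,13,3,0,0,0,0,0,0,0,0,0,0,0,0,0]'; python3 look.py w7;python3 - <<'E'
from gap import *
s=load('w7');cv2.imwrite('pics/w7f.png',cv2.resize(s['frame'][60:200,200:400],None,fx=4,fy=4,interpolation=cv2.INTER_CUBIC));V=s['view'];C=-V[:3,:3].T@V[:3,3];print(C, C@[np.cos(.23),np.sin(.23),0])
E
```

```text
time: 7.12
tool_pos: [510.0, -23.2, 150.7]
tcp_rot: [179.9, -2.1, 13.5]
ft_force: [-0.4, 0.0, -1.1]
finger_gap: 0.3
7.1667 [509.84323678 -23.22089805 150.57812604] [ 0.34135046 -0.62928475  0.6914281 ]
[578.79801483  -5.66970514 294.98696   ] 562.2636111954012
```

View pics/w7f.png

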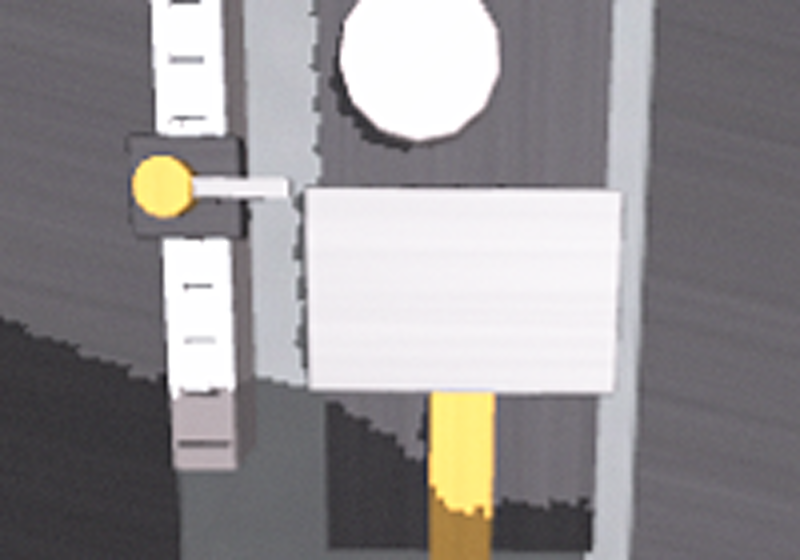

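Run:
```python
from gap import *
for f,b,br,j,jr in [('w7',(256,270),(98,116),(280,292),(100,116)),('w7',(256,270),(98,116),(330,350),(100,116)),('w6',(222,250),(10,32),(263,280),(14,32)),('w6',(222,250),(10,32),(340,365),(14,32))]:
    print(f); gap(f,dict(b=b,br=br,j=j,jr=jr))
s=load('w7')
for v in (106,107): print(onz(s,275,v,55)[:2])
```

```text
w7
blade 98 [150. 150. 152. 152. 150. 145. 191. 236. 241. 241. 243. 173. 138. 148.
 145. 141. 142. 146.]
jaw 100 [118. 120. 120. 120. 118. 115. 116. 228. 242. 239. 239. 238. 238. 239.
 240. 241.]
w7
blade 98 [150. 150. 152. 152. 150. 145. 191. 236. 241. 241. 243. 173. 138. 148.
 145. 141. 142. 146.]
jaw 100 [117. 117. 117. 117. 117. 116. 104. 195. 245. 245. 243. 243. 243. 241.
 242. 244.]
w6
blade 10 [116. 115. 116. 117. 117. 115. 129. 186. 230. 226. 226. 226. 228. 225.
 124.  57.  67.  89. 106. 110. 116. 115.]
jaw 14 [121. 121. 121. 121. 121. 118. 122. 199. 231. 228. 226. 226. 226. 226.
 226. 227. 226. 228.]
w6
blade 10 [116. 115. 116. 117. 117. 115. 129. 186. 230. 226. 226. 226. 228. 225.
 124.  57.  67.  89. 106. 110. 116. 115.]
jaw 14 [107. 107. 107. 107. 107. 107. 105. 116. 203. 230. 231. 229. 231. 232.
 231. 231. 231. 229.]
[574.74155152  22.43641859]
[574.08790549  22.30247608]
```

```bash
python3 -m pendant '[0,0,20,0,0,0,0,20,0,0,-10,0,20,0,0,-10,0,20,0,0,-10,0,20,0,0,0,0,0,0,0,0,0,0,0,0]'; python3 look.py w8
python3 - <<'E'
from gap import *
a=load('top0');b=snap('top','top1');s=load('w8');cv2.imwrite('pics/w8f.png',s['frame'])
g=gap('w8',dict(b=(266,276),br=(90,180),j=(290,310),jr=(90,180)))
E
```

```text
time: 7.75
tool_pos: [469.6, -23.7, 248.0]
tcp_rot: [-179.9, -1.3, 13.4]
ft_force: [-0.7, 0.2, -0.6]
finger_gap: 0.1
7.8 [469.82206453 -23.7355505  248.19145128] [-0.2202064  -0.22280037  0.15621952]
blade 90 [216. 211. 209. 211. 218. 219. 219. 218. 216. 204. 203. 205. 204. 198.
 208. 210. 208. 208. 209. 204. 201. 206. 207. 185. 203. 203. 205. 206.
 205. 196. 192. 193. 190. 192. 194. 194. 194. 193. 192. 192. 192. 188.
 188. 189. 190. 189. 188. 176. 166. 143. 112. 105. 105. 104. 105. 105.
 105. 105. 104. 103. 104. 104. 103. 103. 103. 103. 103. 103. 104. 105.
 104. 104. 104. 104. 104. 104. 104. 102. 102. 102. 102. 101. 101. 100.
 100. 101. 100. 100.  99. 100.]
jaw 90 [233. 229. 227. 227. 226. 223. 222. 221. 231. 233. 215. 156. 171. 173.
 175. 180. 182. 177. 175. 175. 175. 174. 179. 180. 180. 177. 175. 175.
 175. 175. 171. 176. 179. 179. 175. 173. 173. 173. 173. 176. 178. 177.
 174. 172. 172. 171. 176. 220. 231. 230. 230. 230. 231. 225. 209. 203.
 188. 145. 121. 115. 108. 108. 105. 116. 155. 164. 163. 163. 161. 160.
 161. 154. 153. 148. 131. 121. 122. 122. 121. 122. 122. 120. 120. 118.
 117. 122. 127. 130. 137. 142.]
```

View pics/w8.png

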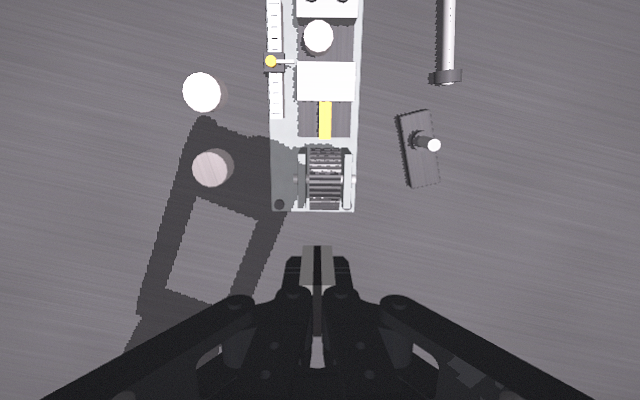

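View pics/top1.png

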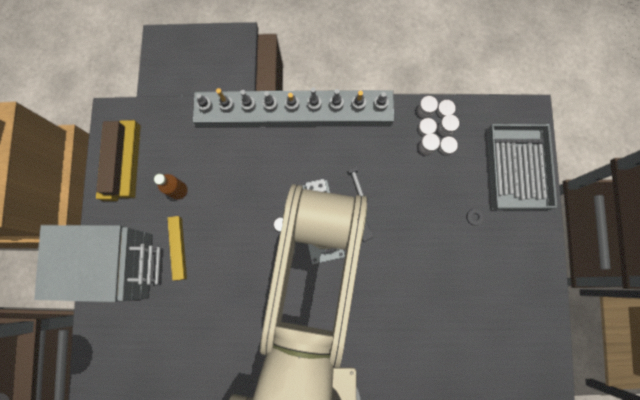

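The last wrist picture shows the jaw face level with the blade at about row 62 (blade from about (278,62) to (296,62), jaw's left corner at about (297,62)). Slug, loose slugs and clamp are where they were, and the hand is 160 mm above the wheel.

```bash
python3 -c "
from bench import job
print(job.hand_in())"
```

```text
the job is handed in; nothing more can be done
None
```

I rolled the wheel with the closed fingertips in four strokes, and the sliding jaw's leading face now stands level with the middle of the gauge blade. It started about 22 mm short. I then lifted the hand clear and handed the job in at about 7.8 s.

**Level check:** two wrist pictures put the face within about 0.1 mm of the blade's middle. One was taken at the end of the last stroke and one from almost straight above the gauge. A third picture from higher up also looked level. I meant to measure that one too, but the rows I chose missed the edge, so it is a check by eye only.

**Scale:** in the first picture, known lengths came out about 3% short. This does not affect the final reading, because the remaining gap was nearly zero.

**Contact:** the fingertip touched only the wheel. The force readings peaked at about 20 N when it first pressed down on each stroke, above the 3 to 10 N suggested for driving the wheel. During the rolling they were mostly 1 to 10 N. Two strokes lost contact briefly at the end, with no harm.

**Other objects:** the slug on the bed, the two loose slugs and the clamp looked unmoved in the last wrist picture. In the last top picture the bottle, bar and washer looked unmoved too. The arm hides part of the fixture area in that top picture.

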